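# Gauge the wafer lane of a packing machine's feed head

## Robot

A 7-joint arm with a two-finger parallel gripper is mounted at the origin on the work surface. World frame = base frame: x ahead of the robot, y to its left, z up, the work surface at z = 0. Lengths are in m, angles in rad, forces in N, time in s.
With the tool pointing down it reaches from about 0.35 to 0.9 m from the base axis. Payload 8.1 kg.
Tool frame: the origin (TCP) lies between the finger pads; the fingertips stand 22 mm ahead of it and the grasp point (between the pads) lies 3 mm ahead of it; z points along the fingers, x is the direction in which the jaws open and shut, and the axes are right-handed (so a half turn about z gives the same grasp; the last joint's range is limited). The gripper opens to 92 mm and grips with 3 to 60 N. Pads are 19 mm wide; open, the fingers measure 130 mm over their backs; the gripper's body (75 mm by 190 mm) begins 47 mm behind the grasp point.
Start: joints at [-1.336, 0.434, 0.025, 1.573, -0.012, 1.134, -0.075], TCP at [0.207, 0.59, 0.249] pointing down, gripper open.
Joint ranges: [-2.62, 2.62], [-0.44, 2.09], [-1.27, 1.32], [0.08, 2.57], [-1.32, 4.46], [0.12, 2], [-2.74, 2.74]. Speed limits (rad/s): [2.22, 2.22, 3.01, 3.01, 3.14, 3.14, 3.14].

## Interface

Orientations are given as a unit quaternion [x, y, z, w].
In Python, from workcell import bot gives the robot as it stands.
- The arm moves only by the shell command python3 -m creep 'ROWS' [FORCE]. ROWS is JSON, a list of rows, each a list of 7 numbers: the shift along the world's x, y, z in mm, then the turn, a rotation vector about the world's x, y, z in degrees, then the closure in counts, from 0 (fully open) to 255 (shut). In form: [[dx, dy, dz, rx, ry, rz, fingers], ...]. A call has 1 to 5 rows; each row shifts and turns the commanded pose from where the row before left it; what a row does not reach is not made up. A row lasts 1/8 s, in which the tool goes at most 62.5 mm and 10.7 degrees, less where a joint would pass 70% of its speed; a pose out of reach is approached as far as the arm can. A call with a gripper value outside its range is refused whole. The fingers move at their own pace and stop on an object; FORCE is the grip in N (left out, the last holds). Time passes only in rows, so rows that do not move let the fingers close. It gives the time, the measured TCP pose, the force and the opening at its end, in the units of the state.
- bot.get_obs(): the state, without advancing time (a new reading comes with each control period).
- bot.capture(name): name is "side" or "top"; returns a dict with "color" (400x640x3 uint8, red, green, blue), "depth" (400x640 float32, m along the optical axis (not along the pixel's ray), 0 where there is no reading), "vfov" (degrees; the focal length in pixels is half the picture's height over the tangent of half this angle, whatever the lens; pixels are square), "cx", "cy" (the principal point, pixels), "dist" ([k1, k2, p1, p2, k3] as OpenCV has them; the pictures are not rectified), "T" (4x4, takes a point from camera to world coordinates). Camera axes: x right, y down, z forward; pixel columns grow to the right and rows downward; lengths in m; the calibration is good to about 2 mm. A picture is of the moment at which its call begins.
- bot.close_job(): hands the job in, once; it reports no verdict.
The state is a dict: "clock": time; "joints": joint angles; "joint_vel": joint speeds; "effort": joint torques, N m; "tcp_pos": TCP position; "eef_rot": TCP orientation; "ft_force": force on the tool from outside, world axes, zero at the start; "moment": the same for the moment, N m; "gripper_width": finger opening in m.
Only numpy, scipy, OpenCV 4.12 (cv2) and the standard library are available. Lean on these libraries where they do the work, as an engineer would, in place of code of your own. Each camera call takes 0.05 s, during which the arm holds its last target.

## Task

Take the cover off the wafer lane of the feed head and set it down (do not drop it) in the open drawer, anywhere inside. Then draw the taper gauge out of its stand and slide its blade straight down between the two upright plates until it drags snugly against both, at a steady push of about 10 N, without ramming it in. Finish holding the gauge by its handle at that depth; do not let go, and leave the other things on the bench where they are.

Things in the scene. Friction and masses are not known exactly. Their poses are not given: they have to be found in the camera images.
- cover_fin (a point): Lane cover, loose, white plastic, about 0.12 kg: plate 70 x 50 x 8 mm with an upright grip fin on its middle, 44 mm long (x), 12 mm thick (y), 44 mm tall; 52 mm tall in all. It starts lying on the tops of the feed head's two plates, fin along the lane. This point is the fin's centre, 30 mm above the cover's underside; z up. Grip it across the 12 mm.
- lane_cover: The lane cover's body; its origin is the centre of its underside, 30 mm below cover_fin, with the same axes.
- drawer_spot (a point): Point on the drawer's inner floor, midway across, 60 mm behind the inside of its front; moves with it. x points into the unit, y along the front, z up. Inside 195 mm (x) by 178 mm (y); floor 22 mm above the bench, side walls 51 mm above the floor; red front up to 82 mm above the bench. Only the front 119 to 144 mm is open from above: this point is near the middle of that opening.
- unit_drawer0 (a joint): How far the drawer is pulled out, m (0 shut). It starts open 0.125 to 0.150 and slides with about 1 N. The grey drawer unit is 240 x 220 mm and 95 mm tall and covers the rear of the drawer.
- gauge_grip (a point): Taper gauge, loose, about 0.13 kg, upright in its stand: wooden handle 34 (x) x 16 (y) x 54 (z) mm, a dark flange 40 x 26 x 6 mm round its foot, below it a steel wedge blade 75 mm long, 28 mm wide (x). This point is the handle's centre, 102 mm above the tip, 27 mm above the flange's underside; z up. Grip the handle across its 16 mm.
- gauge_tip (a point): Middle of the lower end of the gauge's blade, same axes as gauge_grip. The blade's thickness (y) grows evenly from 2 mm at the tip to 9 mm under the flange. Pushed in, the wedge stays where it is when the push stops.
- gauge: The gauge's body; origin at its tip, same axes as gauge_tip.
- stand: Fixed pale wooden stand 80 x 64 mm, 80 mm tall, with a vertical slot 32 mm (x) by 12 mm (y) in which the gauge's blade hangs, the flange resting on its top. Origin at the centre of its underside. Lift the gauge straight up at least 80 mm to clear it.
- lane_mouth (a point): Middle of the lane's mouth, level with the plate tops, 125 mm above the bench. The lane is the slot between the plates, along x (70 mm), width along y, z up, 85 mm deep. It is 4 to 6 mm wide (differs each time, not told; middle within 1 mm of this point), its top edges rounded at 5 mm radius: the gauge meets both plates with its tip 26 to 48 mm below the mouth, never the bottom.
- set_plate: Steel plate on the -y side of the lane, 70 mm (x) x 14 mm x 85 mm tall; holds its place on the carriage. Origin on its inner face at its lower edge, x middle. Both plates ride on a floating carriage that yields up to 6 mm sideways (y) at about 0.3 N per mm, so a gauge slightly off centre centres itself.
- sprung_plate: Steel plate on the +y side of the lane, same size, pressed by a spring of 12 N per mm; it yields up to 6 mm away from the lane as the wedge enters. After first touch the drag grows by about 0.6 to 0.9 N per mm of depth; a drag of 10 N means about 10 N on each plate. Origin on its inner face at its lower edge, x middle.
- feed_head_mid (a point): Feed head: fixed white base 150 x 130 mm, 30 mm tall, carrying the plates; a drive housing 65 x 90 mm, 80 mm tall (92 mm with its black cap), stands at its +x end, from 75 to 140 mm from this point. This point is the centre of the base's underside; axes as the lane's.
- tin: Bystander: closed tin, 60 mm across, 80 mm tall, in front of the feed head; origin at the centre of its underside. Leave alone.
- bowl: Bystander: steel bowl 110 mm across, 50 mm tall; origin at the centre of its underside. Leave alone.
- spatula: Bystander: a spatula lying flat on the bench. Leave alone.
Not all that is in view belongs to the job. What is shaped like the lane_cover but blue, red or turquoise is not meant.

How it is judged:
By the outcome, as a careful person would: the job done as asked, in the order asked, and still so for the second after the job is handed in, while the arm keeps its last pose, push and grip.
It also fails if it takes over 64 s, if anything falls off the work surface, if the arm or the gripper's body presses on something with over 40 N, if the wrist force passes 120 N, or if a joint passes its speed limit or range.

## Working session

There is one attempt and no reset: what is moved stays moved. The work goes in short steps, Python scripts to look and compute and a shell command to move; the robot and the scene stay as the last step left them, time stands still between calls to the robot, and variables do not carry over. Pictures are saved under pics/ and viewed, and the job is handed in when it is done.

```bash
ls; mkdir -p pics; python3 - <<'E'
from workcell import bot
import cv2,numpy as np,pickle
o=bot.get_obs();print(o)
for n in("side","top"):
    c=bot.capture(n);pickle.dump(c,open(f"pics/{n}0.pkl","wb"))
    cv2.imwrite(f"pics/{n}0.png",c["color"][:,:,::-1]);print(n,c["vfov"],c["cx"],c["cy"],c["dist"],c["T"].round(3).tolist())
E
```

```text
pics
{'clock': 0.0, 'joints': array([-1.33561341,  0.43521452,  0.02498135,  1.57410397, -0.01157943,
        1.13400484, -0.07509184]), 'joint_vel': array([-0.00082682,  0.00101354, -0.0015542 ,  0.00195637,  0.00090937,
       -0.00091424,  0.00111986]), 'effort': array([ 5.77567207e-04, -6.67885709e+01,  9.85260867e-01, -3.14428961e+01,
       -6.03842712e-02,  4.33325849e-02,  1.76961130e-04]), 'tcp_pos': array([0.20702479, 0.58920447, 0.24794766]), 'eef_rot': array([ 8.15920476e-01,  5.78163600e-01, -5.95614730e-04,  5.23599160e-04]), 'ft_force': array([-0.69501259,  0.68440674,  0.45827435]), 'moment': array([ 0.02089036, -0.02229439,  0.01279248]), 'gripper_width': 0.09183433963488176}
side 57.23965262884442 321.2790369140609 203.85455027073985 [-0.00662676  0.          0.          0.          0.        ] [[0.83, -0.371, 0.415, 0.127], [-0.557, -0.563, 0.61, -0.627], [0.007, -0.738, -0.675, 0.799], [0.0, 0.0, 0.0, 1.0]]
top 42.265648964931756 321.877766431181 196.19120334875117 [-0.09604178  0.          0.          0.          0.        ] [[0.017, -0.99, 0.141, 0.364], [-1.0, -0.02, -0.019, 0.002], [0.022, -0.14, -0.99, 1.489], [0.0, 0.0, 0.0, 1.0]]
```

View pics/side0.png

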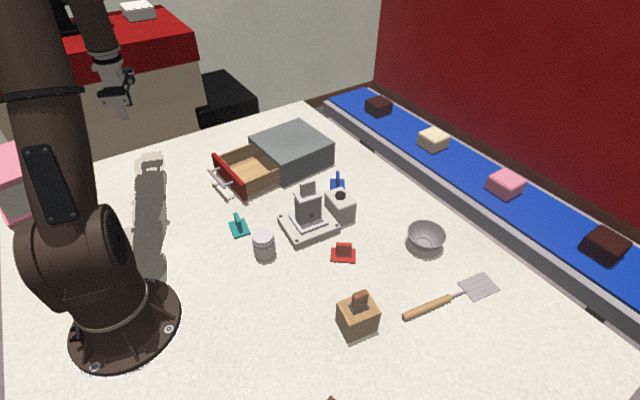

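View pics/top0.png

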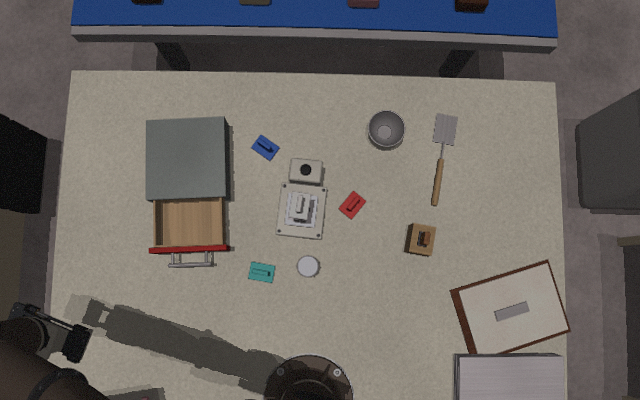

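The white cover sits on the feed head at top (302,207) and side (308,190). These could be mistaken for it: blue at top (265,147), red at (352,205) and turquoise at (262,271). The description says white and on the plates, so I choose (302,207). I'll check that in a close crop next.

```bash
cat > h.py <<'E'
import numpy as np,cv2,pickle
def K(c):
    f=c["color"].shape[0]/2/np.tan(np.radians(c["vfov"]/2));return np.array([[f,0,c["cx"]],[0,f,c["cy"]],[0,0,1.]])
def cloud(c):
    h,w=c["depth"].shape
    u,v=np.meshgrid(np.arange(w),np.arange(h))
    p=cv2.undistortPoints(np.stack([u,v],-1).reshape(-1,1,2).astype(np.float64),K(c),np.array(c["dist"])).reshape(h,w,2)
    d=c["depth"].astype(float)
    P=np.dstack([p[...,0]*d,p[...,1]*d,d])@c["T"][:3,:3].T+c["T"][:3,3]
    P[d==0]=np.nan
    return P
def proj(c,pts):
    Ti=np.linalg.inv(c["T"]);r=cv2.Rodrigues(Ti[:3,:3])[0]
    return cv2.projectPoints(np.array(pts,float).reshape(-1,1,3),r,Ti[:3,3],K(c),np.array(c["dist"]))[0].reshape(-1,2)
def rect(P,m):
    q=P[m][:,:2].astype(np.float32)
    return cv2.minAreaRect(q*1000), np.nanmedian(P[m][:,2]), len(q)
def load(n): return pickle.load(open(f"pics/{n}.pkl","rb"))
E
python3 - <<'E'
from h import *
t=load("top0");s=load("side0")
a=cv2.resize(t["color"][160:260,260:345],None,fx=5,fy=5,interpolation=cv2.INTER_CUBIC)
b=cv2.resize(s["color"][165:255,265:365],None,fx=5,fy=5,interpolation=cv2.INTER_CUBIC)[:450,:370+0]
h=min(a.shape[0],b.shape[0]);cv2.imwrite("pics/c1.png",np.hstack([a[:h],b[:h]])[:,:,::-1])
P=cloud(t);Q=cloud(s)
def show(nm,P,box,zlo,zhi):
    u0,u1,v0,v1=box;m=np.zeros(P.shape[:2],bool);m[v0:v1,u0:u1]=1
    m&=(P[...,2]>zlo)&(P[...,2]<zhi)
    if m.sum()>3:
        print(nm,rect(P,m), P[m].mean(0).round(4))
for nm,P_,b in(("top",P,dict(h=(270,335,155,245),st=(400,440,215,262),dr=(140,235,110,275))),("side",Q,dict(h=(275,360,170,250),st=(330,385,285,345),dr=(205,340,115,200)))):
    show(nm+" fin",P_,b["h"],.155,.2);show(nm+" plate",P_,b["h"],.128,.138)
    show(nm+" base",P_,b["h"],.025,.035);show(nm+" cap",P_,b["h"],.085,.1);show(nm+" housing",P_,b["h"],.075,.084)
    show(nm+" gtop",P_,b["st"],.125,.16);show(nm+" stand",P_,b["st"],.075,.083);show(nm+" flange",P_,b["st"],.0835,.09)
    show(nm+" unit",P_,b["dr"],.09,.1);show(nm+" dfloor",P_,b["dr"],.017,.027);show(nm+" walls",P_,b["dr"],.07,.076);show(nm+" front",P_,b["dr"],.078,.086)
E
```

```text
top fin (((530.9505615234375, 35.400657653808594), (12.2771577835083, 43.87681198120117), 82.16188049316406), np.float64(0.17695617192965385), 90) [0.5303 0.035  0.1762]
top plate (((530.6939697265625, 35.549468994140625), (49.95915222167969, 70.01343536376953), 82.3995590209961), np.float64(0.13326028916723254), 373) [0.529  0.0353 0.1332]
top base (((530.7338256835938, 32.97734832763672), (129.7606964111328, 152.9838409423828), 84.66645050048828), np.float64(0.030396557461121132), 1291) [0.5271 0.0322 0.0303]
top cap (((577.6907958984375, 27.4622859954834), (79.6919937133789, 168.1192169189453), 85.68501281738281), np.float64(0.09123191188203728), 137) [0.6267 0.0234 0.0911]
top housing (((581.2086181640625, 28.14431381225586), (89.51119995117188, 174.25506591796875), 84.38980102539062), np.float64(0.07956664189510554), 545) [0.6331 0.0228 0.0796]
top gtop (((451.0610046386719, -302.2744140625), (15.783973693847656, 30.52284049987793), 78.8504638671875), np.float64(0.13334538886046965), 75) [ 0.4512 -0.3019  0.1334]
top stand (((451.722900390625, -302.60308837890625), (65.483322143
[... 2383 characters left out ...]
0.0864]
side unit (((668.4503173828125, 240.23208618164062), (228.6696014404297, 451.0668640136719), 4.045729160308838), np.float64(0.09538564331496535), 2296) [0.6551 0.3412 0.0953]
side dfloor (((573.053955078125, 307.4150390625), (257.46783447265625, 424.3572692871094), 69.10352325439453), np.float64(0.02260368703641069), 1090) [0.5265 0.345  0.0225]
side walls (((537.104736328125, 276.2361145019531), (282.1241149902344, 419.9479675292969), 49.08907699584961), np.float64(0.07292106498929102), 300) [0.5219 0.3026 0.0729]
side front (((542.840576171875, 264.714599609375), (286.2343444824219, 453.6639404296875), 49.54098129272461), np.float64(0.08188461017531368), 442) [0.531  0.2375 0.0819]
```

View pics/c1.png

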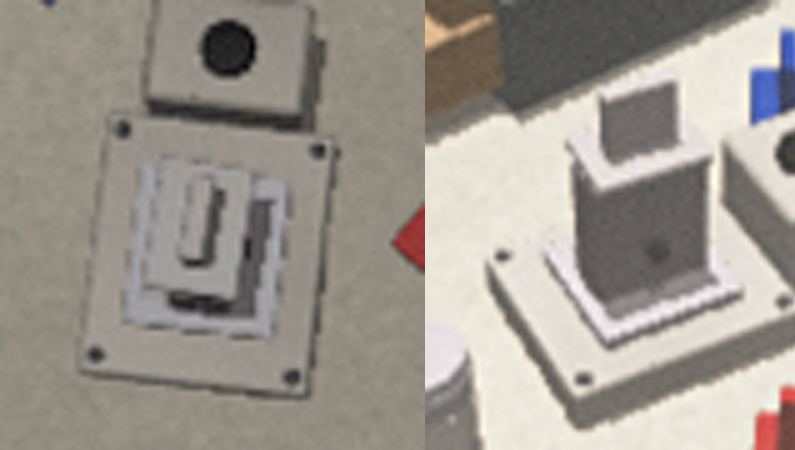

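The crop shows a white plate with an upright white fin on the feed head plates, so the choice holds. The fin is at about top (301,204). Next I'll measure the drawer, and the base and stand more tightly.

```bash
python3 - <<'E'
from h import *
for n in("top0","side0"):
    c=load(n);P=cloud(c);Z=P[...,2];x,y=P[...,0],P[...,1]
    hsv=cv2.cvtColor(c["color"],cv2.COLOR_RGB2HSV)
    def r(nm,m):
        k=cv2.morphologyEx(m.astype(np.uint8),cv2.MORPH_OPEN,np.ones((2,2),np.uint8))>0
        if k.sum()<8:k=m
        q=P[k][:,:2];(ce,wh,a)=cv2.minAreaRect((q*1000).astype(np.float32));print(n,nm,np.round(ce,1),np.round(wh,1),round(a,1),k.sum())
    D=(x>.35)&(x<.85)&(y>.2)&(y<.5)
    r("unit",D&(Z>.092)&(Z<.099))
    r("floor",D&(abs(Z-.022)<.003)&(x>.44)&(hsv[...,1]>60))
    r("front",D&(abs(Z-.082)<.003)&(x<.5)&(hsv[...,1]>120))
    r("sidewall",D&(abs(Z-.073)<.002)&(x>.455)&(x<.7))
    H=(x>.43)&(x<.63)&(abs(y-.033)<.09)
    r("base",H&(abs(Z-.030)<.004)&(x<.62))
    r("housing",(x>.595)&(x<.72)&(abs(y-.025)<.06)&(abs(Z-.080)<.002))
    r("cover",H&(abs(Z-.133)<.003));r("fin",H&(Z>.15))
    S=(abs(x-.45)<.07)&(abs(y+.303)<.07)
    r("stand",S&(abs(Z-.08)<.0025));r("handle",S&(Z>.1));r("handletop",S&(Z>.130))
    r("tin",(x>.35)&(x<.48)&(abs(y-.02)<.06)&(abs(Z-.08)<.003))
E
```

```text
top0 unit [661.3 352.2] [224.  217.9] 3.6 3900
top0 floor [495.6 342. ] [121.2 181.7] 2.0 991
top0 front [412.2 336.3] [ 11.8 210.8] 4.0 169
top0 sidewall [490. 341.] [ 79.5 186.9] 4.3 20
top0 base [nan nan] [0. 0.] 0.0 968
top0 housing [634.1  25.2] [76.8 60.5] 83.8 95
top0 cover [529.   33.2] [48.6 68.1] 83.3 204
top0 fin [530.8  32.8] [11.1 45. ] 82.3 90
top0 stand [ 447.9 -314.3] [82.8 74.3] 79.7 169
top0 handle [ 450.5 -309.4] [31.7 33.1] 83.0 102
top0 handletop [ 450.8 -311.9] [26.8 33.1] 80.3 59
top0 tin [372.8   8.6] [42.4 51.3] 20.1 133
side0 unit [674.9 383.6] [336.9 186.4] 24.0 2192
side0 floor [530.7 319.7] [242.   73.2] 54.2 725
side0 front [409. 326.] [ 20.3 196.2] 7.2 161
side0 sidewall [558.3 336.7] [183.5 204.6] 1.3 36
side0 base [537.5  25.4] [125.8 170.5] 84.5 816
side0 housing [678.4  36.7] [162.4  56.5] 47.7 240
side0 cover [586.   67.5] [215.   71.6] 35.7 199
side0 fin [599.9 103.2] [233.7  34.7] 46.8 157
side0 stand [ 468.5 -306.1] [129.7  75.3] 2.7 557
side0 handle [ 465.4 -301.9] [67.8 23.9] 17.8 234
side0 handletop [ 465.3 -301.7] [67.8 23.5] 17.8 109
side0 tin [384.1  30.2] [107.   49.7] 66.1 224
```

```bash
cat >> h.py <<'E'
def comp(P,m):
    n,l,s,_=cv2.connectedComponentsWithStats(m.astype(np.uint8),connectivity=8)
    if n<2: return None
    k=l==1+np.argmax(s[1:,4]);q=(P[k][:,:2]*1000).astype(np.float32)
    ce,wh,a=cv2.minAreaRect(q);return np.round(ce,1),np.round(wh,1),round(a,1),int(k.sum()),q.min(0).round(1),q.max(0).round(1)
E
python3 - <<'E'
from h import *
for n in("top0","side0"):
    c=load(n);P=cloud(c);Z=P[...,2];x,y=P[...,0],P[...,1]
    hsv=cv2.cvtColor(c["color"],cv2.COLOR_RGB2HSV)
    r=lambda nm,m:print(n,nm,*comp(P,m))
    D=(x>.35)&(x<.85)&(y>.2)&(y<.5)
    r("unit",D&(Z>.092)&(Z<.099))
    r("floor",D&(abs(Z-.022)<.003)&(x>.42)&(hsv[...,1]>60))
    r("front",D&(abs(Z-.082)<.003)&(x<.5)&(hsv[...,1]>120))
    r("sidewall",D&(abs(Z-.073)<.002)&(x>.455)&(x<.7))
    H=(x>.43)&(x<.63)&(abs(y-.033)<.09)
    r("base",H&(abs(Z-.030)<.004)&(x<.62))
    r("housing",(x>.595)&(x<.72)&(abs(y-.025)<.06)&(abs(Z-.080)<.002))
    r("cover",H&(abs(Z-.133)<.003));r("fin",H&(Z>.14));r("fintop",H&(Z>.172))
    S=(abs(x-.45)<.07)&(abs(y+.303)<.07)
    r("stand",S&(abs(Z-.08)<.0025));r("handle",S&(Z>.1));r("handletop",S&(Z>.130))
    r("tin",(x>.35)&(x<.48)&(abs(y-.02)<.06)&(abs(Z-.08)<.003))
E
```

```text
top0 unit [662.8 354.6] [227.9 222.4] 3.8 4823 [544.2 238.1] [782.5 470.8]
top0 floor [494.7 348.7] [128.6 171.8] 3.9 1728 [426.2 262. ] [563.7 437.6]
top0 front [413.6 337. ] [ 14.7 211.5] 3.9 288 [401.1 231.7] [427.5 442.9]
top0 sidewall [524.4 437.7] [25.5  5.9] 5.5 17 [511.4 434.4] [536.8 441.9]
top0 base [530.7  33. ] [129.8 153. ] 84.7 1136 [451.5 -37.9] [609.7 104.1]
top0 housing [635.8  22.8] [87.7 64.1] 84.1 314 [600.2 -21.8] [669.9  68.9]
top0 cover [530.8  35.5] [49.9 69.6] 82.0 284 [494.8   6.9] [566.5  63.8]
top0 fin [532.4  35. ] [12.4 47.5] 81.4 96 [508.6  25.3] [554.9  42.2]
top0 fintop [531.   35.4] [12.3 43.7] 82.3 81 [508.8  27.1] [552.3  42.2]
top0 stand [ 451.8 -302.8] [65.3 78.1] 78.8 299 [ 410.2 -338.6] [ 494.4 -263.3]
top0 handle [ 451.1 -302. ] [16.3 30.5] 78.6 102 [ 435.4 -312.3] [ 466.9 -292.1]
top0 handletop [ 450.9 -302.5] [15.6 30.7] 76.4 65 [ 437.1 -312.3] [ 466.3 -292.7]
top0 tin [375.4  11.5] [48.4 54. ] 1.0 216 [350.9 -15.6] [399.6  38.5]
side0 unit [660.5 352.2] [228.7 226.5] 4.0 2199 [540.8 233.8] [779.2 471.1]
side0 floor [517.7 375.6] [140.  124.
[... 185 characters left out ...]
252.7]
side0 base [538.2  28.5] [131.9 172.4] 84.5 842 [447.3 -41.8] [619.8  98.4]
side0 housing [633.9  19. ] [86.6 62.7] 83.3 277 [601.2 -25.5] [669.3  62.7]
side0 cover [528.9  31.2] [50.3 72. ] 78.5 204 [491.3   3.5] [564.5  61.4]
side0 fin [528.9  31.4] [14.1 45.4] 84.4 206 [506.1  22.5] [551.3  39.3]
side0 fintop [528.6  31.7] [13.7 43.7] 84.1 63 [506.7  23.1] [549.9  39.3]
side0 stand [ 449.5 -304.7] [65.1 81.1] 79.9 576 [ 404.7 -343.1] [ 492.6 -266.7]
side0 handle [ 448.9 -304.9] [18. 34.] 80.8 234 [ 431.6 -315.9] [ 466.5 -295.2]
side0 handletop [ 449.1 -304.5] [17.  33.8] 81.0 109 [ 432.  -314.7] [ 466.5 -295.2]
side0 tin [373.9   7.6] [47.2 54.5] 1.3 226 [350.1 -19.8] [397.5  34.8]
```

Cover at about (530,33.5) with jaw angle ~82.5°, gauge at about (450,-303.5) with ~79.5°, and drawer spot at about (479,340). I'll go to the cover now.

```bash
python3 -m creep '[[15,-26,0,0,0,4,0],[29,-50,0,0,0,4,0],[29,-50,0,0,0,4,0],[29,-50,0,0,0,0,0],[29,-50,0,0,0,0,0]]' 15; python3 -m creep '[[29,-50,0,0,0,0,0],[29,-50,0,0,0,0,0],[29,-50,0,0,0,0,0],[29,-50,0,0,0,0,0],[29,-50,0,0,0,0,0]]'; python3 -m creep '[[29,-50,0,0,0,0,0],[15,-26,0,0,0,0,0],[0,0,0,0,0,0,0],[0,0,0,0,0,0,0]]'; python3 -c "
from workcell import bot
o=bot.get_obs();print(o['ft_force'],o['tcp_pos'],o['eef_rot'],o['joints'].round(2))"
```

```text
clock: 0.72
tcp_pos: [0.3388, 0.3618, 0.2486]
eef_rot: [0.751, 0.66, -0.0, 0.0]
ft_force: [1.0, 0.4, -1.3]
gripper_width: 0.092
clock: 1.35
tcp_pos: [0.4837, 0.112, 0.2487]
eef_rot: [0.751, 0.66, 0.0, -0.0]
ft_force: [0.6, 0.7, 0.5]
gripper_width: 0.0919
clock: 1.85
tcp_pos: [0.5266, 0.0386, 0.2484]
eef_rot: [0.751, 0.661, -0.0, -0.0]
ft_force: [0.5, 0.2, 1.3]
gripper_width: 0.0918
[0.49302372 0.24486724 1.34442231] [0.52660482 0.03856992 0.24839288] [ 7.50807134e-01  6.60521273e-01 -2.16116394e-04 -4.98004224e-04] [-0.4   0.28  0.28  1.83 -0.09  1.05  1.36]
```

```bash
python3 -m creep '[[3,-5,-20,0,0,0,0],[0,0,-30,0,0,0,60],[0,0,-20,0,0,0,100],[0,0,-12,0,0,0,120],[0,0,-6,0,0,0,140]]' 15; python3 -m creep '[[0,0,0,0,0,0,140],[0,0,0,0,0,0,140],[0,0,0,0,0,0,140]]'; python3 -c "
from workcell import bot;import cv2,pickle
from h import *
for n in('side','top'):
    c=bot.capture(n);pickle.dump(c,open(f'pics/{n}1.pkl','wb'))
    cc=proj(c,[.53,.034,.16])[0].astype(int);u,v=cc
    cv2.imwrite(f'pics/{n}1.png',cv2.resize(c['color'][v-50:v+50,u-60:u+60],None,fx=5,fy=5,interpolation=2)[:,:,::-1])
"
```

```text
clock: 2.48
tcp_pos: [0.5298, 0.0336, 0.1604]
eef_rot: [0.751, 0.661, -0.0, -0.0]
ft_force: [0.5, 0.1, -0.6]
gripper_width: 0.0566
clock: 2.85
tcp_pos: [0.5305, 0.0327, 0.1613]
eef_rot: [0.751, 0.66, 0.0, 0.0]
ft_force: [-0.0, 1.3, -0.5]
gripper_width: 0.0414
```

View pics/side1.png

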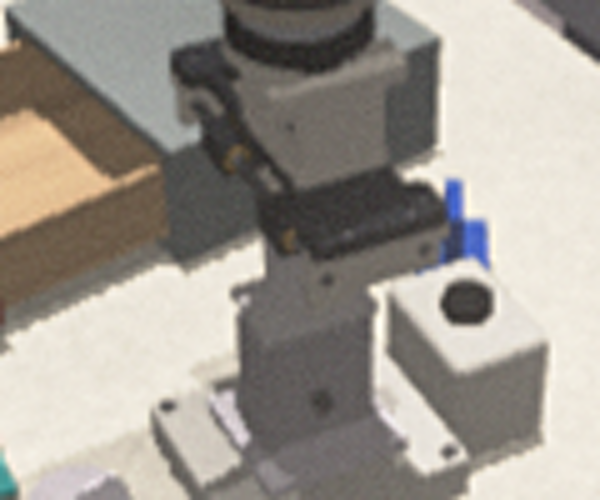

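The finger stands over the cover at crop (310,290) and the plate is below it, with no contact so far. I'll close.

```bash
python3 -m creep '[[0,0,0,0,0,0,180],[0,0,0,0,0,0,210],[0,0,0,0,0,0,240],[0,0,0,0,0,0,240],[0,0,0,0,0,0,240]]' 18; python3 -m creep '[[0,0,0,0,0,0,240],[0,0,0,0,0,0,240]]'
```

```text
clock: 3.58
tcp_pos: [0.5301, 0.0326, 0.1607]
eef_rot: [0.751, 0.66, -0.0, -0.0]
ft_force: [0.4, -0.1, 0.2]
gripper_width: 0.0122
clock: 3.82
tcp_pos: [0.5302, 0.0327, 0.1607]
eef_rot: [0.751, 0.66, 0.0, -0.0]
ft_force: [-0.4, -1.1, -0.4]
gripper_width: 0.0122
```

```bash
python3 -m creep '[[0,0,5,0,0,0,240],[0,0,20,0,0,0,240],[0,0,30,0,0,0,240],[0,0,25,0,0,0,240],[0,0,5,0,0,0,240]]'; python3 -m creep '[[-5,30,0,0,0,0,240],[-7,45,0,0,0,0,240],[-9,55,0,0,0,0,240],[-9,55,0,0,0,0,240],[-9,55,0,0,0,0,240]]';python3 -m creep '[[-7,45,0,0,0,0,240],[-3,23,0,0,0,0,240],[0,0,0,0,0,0,240],[0,0,0,0,0,0,240]]'; python3 -c "
from workcell import bot;import cv2,pickle
from h import *
c=bot.capture('side');pickle.dump(c,open('pics/side2.pkl','wb'))
cv2.imwrite('pics/side2.png',cv2.resize(c['color'][80:240,150:390],None,fx=3,fy=3,interpolation=2)[:,:,::-1])
c=bot.capture('top');pickle.dump(c,open('pics/top2.pkl','wb'))
cv2.imwrite('pics/top2.png',cv2.resize(c['color'][100:280,120:360],None,fx=3,fy=3,interpolation=2)[:,:,::-1])
"
```

```text
clock: 4.45
tcp_pos: [0.5309, 0.0327, 0.2473]
eef_rot: [0.751, 0.66, 0.001, 0.001]
ft_force: [-0.5, -0.6, -2.1]
gripper_width: 0.012
clock: 5.08
tcp_pos: [0.4903, 0.2741, 0.2448]
eef_rot: [0.751, 0.66, -0.001, -0.0]
ft_force: [1.5, -0.2, -1.3]
gripper_width: 0.0117
clock: 5.58
tcp_pos: [0.4818, 0.3388, 0.2453]
eef_rot: [0.752, 0.66, -0.001, 0.001]
ft_force: [-0.4, -0.9, -0.8]
gripper_width: 0.0121
```

View pics/side2.png

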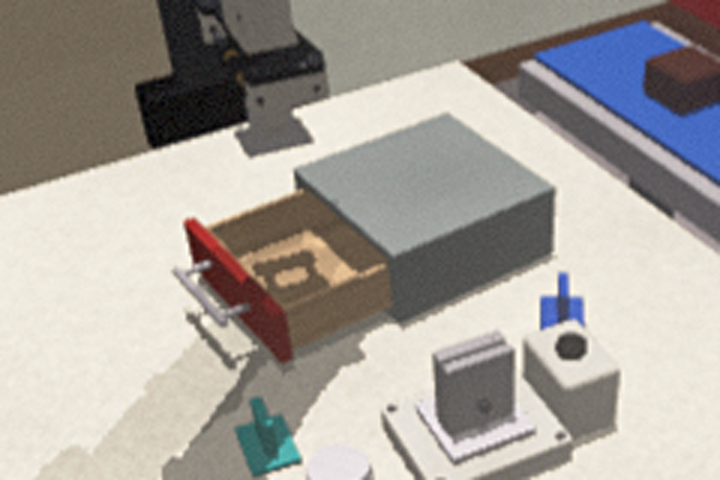

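View pics/top2.png

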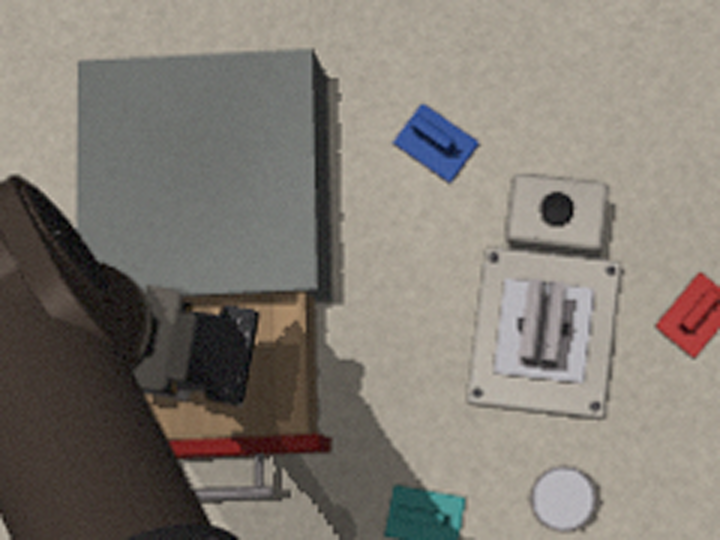

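```bash
python3 -m creep '[[0,1,-25,0,0,0,240],[0,1,-40,0,0,0,240],[0,0,-40,0,0,0,240],[0,0,-35,0,0,0,240],[0,0,-25,0,0,0,240]]'; python3 -m creep '[[0,0,-9,0,0,0,240],[0,0,-4,0,0,0,240],[0,0,0,0,0,0,240],[0,0,0,0,0,0,240]]'
```

```text
clock: 6.3
tcp_pos: [0.4813, 0.3409, 0.0794]
eef_rot: [0.752, 0.66, -0.001, 0.0]
ft_force: [-0.1, 0.2, -0.9]
gripper_width: 0.012
clock: 6.8
tcp_pos: [0.4817, 0.343, 0.0687]
eef_rot: [0.751, 0.66, 0.001, 0.0]
ft_force: [-0.2, 1.0, -1.3]
gripper_width: 0.012
```

```bash
python3 -c "
from workcell import bot;import cv2,pickle
from h import *
c=bot.capture('side');pickle.dump(c,open('pics/side3.pkl','wb'))
cv2.imwrite('pics/side3.png',cv2.resize(c['color'][100:220,180:350],None,fx=4,fy=4,interpolation=2)[:,:,::-1])
"
```

```text
(no output)
```

View pics/side3.png

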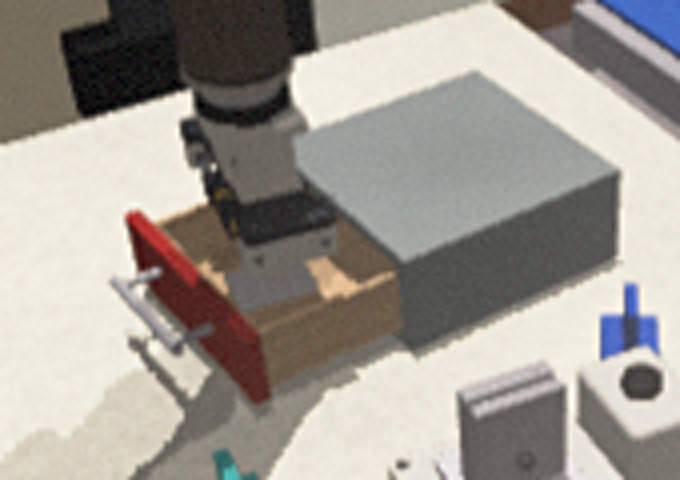

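The cover plate is inside the drawer at crop (270,285), clear of the front and of the unit. I'll lower it slowly until it touches.

```bash
python3 -m creep '[[0,0,-3,0,0,0,240],[0,0,-3,0,0,0,240],[0,0,-2,0,0,0,240],[0,0,0,0,0,0,240]]'; python3 -m creep '[[0,0,-1,0,0,0,240],[0,0,-1,0,0,0,240],[0,0,0,0,0,0,240]]'
```

```text
clock: 7.35
tcp_pos: [0.481, 0.3426, 0.0595]
eef_rot: [0.751, 0.66, -0.0, -0.0]
ft_force: [-0.3, -0.6, -1.4]
gripper_width: 0.0121
clock: 7.72
tcp_pos: [0.4813, 0.3427, 0.0578]
eef_rot: [0.751, 0.66, 0.0, 0.0]
ft_force: [-0.0, 0.7, -0.1]
gripper_width: 0.0122
```

```bash
python3 -m creep '[[0,0,-1,0,0,0,240],[0,0,0,0,0,0,240]]'; python3 -m creep '[[0,0,-0.5,0,0,0,240],[0,0,0,0,0,0,240]]'
```

```text
clock: 7.98
tcp_pos: [0.4821, 0.3427, 0.0577]
eef_rot: [0.751, 0.66, 0.001, 0.0]
ft_force: [0.5, -1.7, 8.2]
gripper_width: 0.0119
clock: 8.22
tcp_pos: [0.4824, 0.3428, 0.0577]
eef_rot: [0.751, 0.66, 0.001, 0.0]
ft_force: [-0.9, -2.3, 12.8]
gripper_width: 0.0117
```

The cover is seated on the floor, so I'll back off slightly, open and rise.

```bash
python3 -m creep '[[0,0,0.5,0,0,0,240],[0,0,0,0,0,0,215],[0,0,0,0,0,0,190],[0,0,0,0,0,0,170],[0,0,0,0,0,0,160]]'; python3 -m creep '[[0,0,0,0,0,0,160],[0,0,0,0,0,0,160]]'; python3 -m creep '[[0,0,10,0,0,0,160],[0,0,25,0,0,0,160],[0,0,40,0,0,0,160],[0,0,45,0,0,0,160],[0,0,45,0,0,0,160]]'
```

```text
clock: 8.85
tcp_pos: [0.481, 0.3427, 0.0566]
eef_rot: [0.751, 0.66, -0.0, -0.0]
ft_force: [-0.0, -0.6, -1.3]
gripper_width: 0.0333
clock: 9.1
tcp_pos: [0.4812, 0.3427, 0.0567]
eef_rot: [0.751, 0.66, 0.0, -0.0]
ft_force: [0.3, 0.5, -0.7]
gripper_width: 0.034
clock: 9.72
tcp_pos: [0.481, 0.3425, 0.224]
eef_rot: [0.751, 0.66, 0.0, -0.0]
ft_force: [0.8, 0.5, -0.3]
gripper_width: 0.0339
```

```bash
python3 -m creep '[[-1,-25,15,0,0,0,160],[-2,-50,10,0,0,-1.5,160],[-3,-55,0,0,0,-2,160],[-3,-55,0,0,0,0,160],[-3,-55,0,0,0,0,160]]'; python3 -m creep '[[-3,-55,0,0,0,0,100],[-3,-55,0,0,0,0,100],[-3,-55,0,0,0,0,100],[-3,-55,0,0,0,0,100],[-3,-55,0,0,0,0,100]]';python3 -m creep '[[-3,-55,0,0,0,0,100],[-2,-50,0,0,0,0,100],[-1,-26,0,0,0,0,100],[0,0,0,0,0,0,100],[0,0,0,0,0,0,100]]'
python3 - <<'E'
from workcell import bot
from h import *
for n in('side','top'):
    c=bot.capture(n);pickle.dump(c,open(f'pics/{n}4.pkl','wb'));cv2.imwrite(f'pics/{n}4.png',c['color'][:,:,::-1])
    P=cloud(c);Z=P[...,2];x,y=P[...,0],P[...,1]
    H=(x>.48)&(x<.585)&(abs(y-.033)<.04)&(Z>.120)&(Z<.13)
    print(n,'plates',comp(P,H), P[H].mean(0))
    k=(x>.43)&(x<.54)&(abs(y-.34)<.08)&(Z>.06)&(Z<.08);print('fin',comp(P,k))
    D=(x>.35)&(x<.5)&(y>.2)&(y<.5);print('front',comp(P,D&(abs(Z-.082)<.003)&(x<.5)))
a=load('top4')['color'][180:240,270:335];b=load('side4')['color'][165:240,270:345]
cv2.imwrite('pics/c4.png',np.hstack([cv2.resize(i,(400,400),interpolation=2) for i in(a,b)])[:,:,::-1])
E
```

```text
clock: 10.35
tcp_pos: [0.4689, 0.1009, 0.2476]
eef_rot: [0.771, 0.637, 0.001, 0.0]
ft_force: [0.8, -0.3, 0.7]
gripper_width: 0.0343
clock: 10.98
tcp_pos: [0.4539, -0.174, 0.2476]
eef_rot: [0.771, 0.637, 0.001, 0.0]
ft_force: [0.4, -0.2, -0.6]
gripper_width: 0.0559
clock: 11.6
tcp_pos: [0.4483, -0.3024, 0.2469]
eef_rot: [0.771, 0.637, 0.0, -0.0]
ft_force: [1.1, -0.2, 1.1]
gripper_width: 0.0562
side plates (array([528. ,  29.5]), array([36.6, 71.3]), 85.4, 219, array([491.7,   8.7], dtype=float32), array([564.9,  49.1], dtype=float32)) [0.5264803  0.02858819 0.12445878]
fin (array([481.5, 342. ]), array([18.8, 42.9]), 79.0, 71, array([460.3, 331.8], dtype=float32), array([503.1, 355. ], dtype=float32))
front (array([411.9, 335.3]), array([ 16.9, 214.5]), 3.5, 182, array([398. , 228.2], dtype=float32), array([425.5, 442. ], dtype=float32))
top plates (array([530.3,  41.9]), array([14.1, 70.5]), 84.3, 134, array([495.2,  33.4], dtype=float32), array([565.2,  51.1], dtype=float32)) [0.52888415 0.03270995 0.12490333]
fin (array([484.4, 345.6]), array([15. , 41.4]), 80.9, 82, array([463.7, 335.8], dtype=float32), array([505.9, 353.9], dtype=float32))
front (array([416.1, 337.2]), array([ 17.2, 211.8]), 4.0, 296, array([401.2, 231.7], dtype=float32), array([427.5, 443. ], dtype=float32))
```

View pics/side4.png

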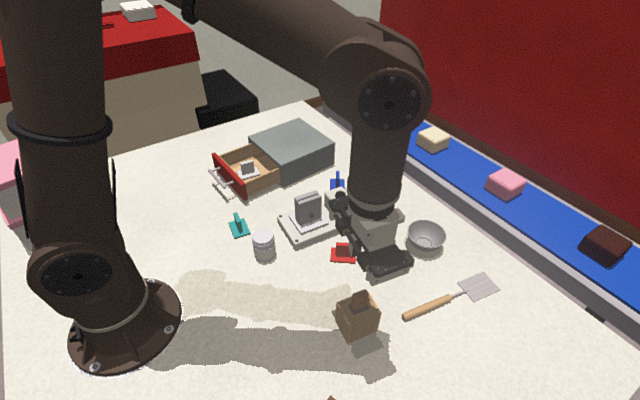

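View pics/c4.png

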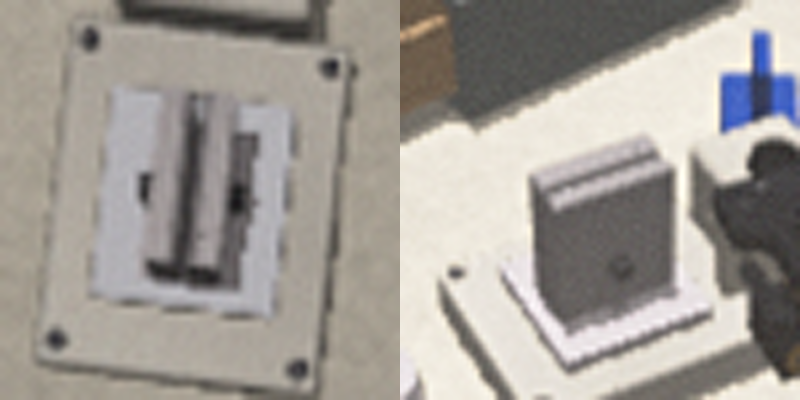

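The cover stands upright in the drawer at side (247,170), and the drawer has not moved. Comparing the release pose with the pictures, the side camera is good to about 1 mm and the top camera reads about +3,+3 mm. Corrected gauge position is about (448.5,-304.6) and the lane is about (527.8,30). I'll descend on the gauge.

```bash
python3 -m creep '[[0,-2,-25,0,0,0,100],[0,0,-35,0,0,0,100],[0,0,-30,0,0,0,100],[0,0,-25,0,0,0,100],[0,0,-13,0,0,0,100]]' 40; python3 -m creep '[[0,0,-5,0,0,0,100],[0,0,0,0,0,0,100],[0,0,0,0,0,0,100]]'
python3 - <<'E'
from workcell import bot
from h import *
for n in('side','top'):
    c=bot.capture(n);pickle.dump(c,open(f'pics/{n}5.pkl','wb'))
a=load('top5')['color'][205:275,385:455];b=load('side5')['color'][265:355,315:405]
cv2.imwrite('pics/c5.png',np.hstack([cv2.resize(i,(400,400),interpolation=2) for i in(a,b)])[:,:,::-1])
E
```

```text
clock: 12.32
tcp_pos: [0.4481, -0.3039, 0.1177]
eef_rot: [0.77, 0.638, -0.0, -0.001]
ft_force: [0.5, 0.5, -0.1]
gripper_width: 0.0557
clock: 12.7
tcp_pos: [0.4486, -0.3056, 0.1145]
eef_rot: [0.771, 0.637, 0.0, 0.001]
ft_force: [-0.6, 0.5, -0.1]
gripper_width: 0.056
```

View pics/c5.png

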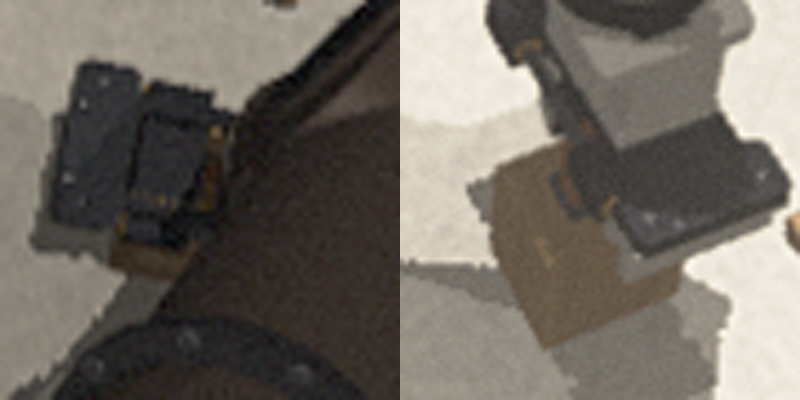

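The handle is between the fingers at crop (575,185). I'll close at 40 N, watching the sideways force.

```bash
python3 -m creep '[[0,0,0,0,0,0,140],[0,0,0,0,0,0,180],[0,0,0,0,0,0,200],[0,0,0,0,0,0,210],[0,0,0,0,0,0,220]]' 10; python3 -m creep '[[0,0,0,0,0,0,240],[0,0,0,0,0,0,240],[0,0,0,0,0,0,240]]' 40;  python3 -m creep '[[0,0,0,0,0,0,240],[0,0,0,0,0,0,240]]'
```

```text
clock: 13.42
tcp_pos: [0.4482, -0.3053, 0.1137]
eef_rot: [0.771, 0.637, 0.0, -0.0]
ft_force: [0.5, 0.5, -0.7]
gripper_width: 0.0158
clock: 13.8
tcp_pos: [0.4482, -0.3053, 0.1137]
eef_rot: [0.771, 0.637, 0.0, -0.0]
ft_force: [0.1, 0.9, -0.7]
gripper_width: 0.0157
clock: 14.05
tcp_pos: [0.4481, -0.3053, 0.1137]
eef_rot: [0.771, 0.637, 0.0, -0.0]
ft_force: [0.2, 0.4, -0.1]
gripper_width: 0.0158
```

```bash
python3 -m creep '[[0,0,8,0,0,0,240],[0,0,20,0,0,0,240],[0,0,35,0,0,0,240],[0,0,40,0,0,0,240],[0,0,35,0,0,0,240]]';python3 -m creep '[[0,0,12,0,0,0,240],[0,0,0,0,0,0,240],[0,0,0,0,0,0,240]]'
python3 - <<'E'
from workcell import bot
from h import *
c=bot.capture('side');pickle.dump(c,open('pics/side6.pkl','wb'))
cv2.imwrite('pics/c6.png',cv2.resize(c['color'][200:350,290:440],(600,600),interpolation=2)[:,:,::-1])
E
```

```text
clock: 14.68
tcp_pos: [0.4479, -0.3055, 0.2537]
eef_rot: [0.771, 0.637, 0.0, 0.0]
ft_force: [0.3, 0.2, -1.0]
gripper_width: 0.0161
clock: 15.05
tcp_pos: [0.4475, -0.3048, 0.2623]
eef_rot: [0.771, 0.637, -0.0, -0.001]
ft_force: [-0.1, 0.1, -1.3]
gripper_width: 0.0154
```

View pics/c6.png

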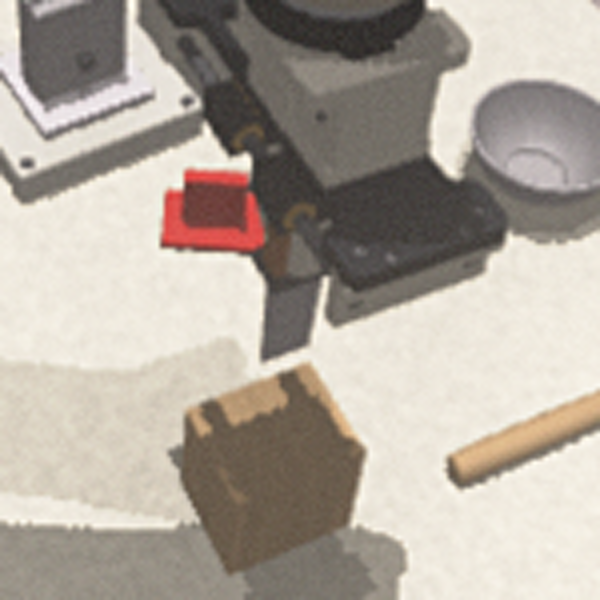

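The gauge is out of the stand, its blade vertical with the tip at crop (283,355). I'll carry it over the lane and turn 5.4°.

```bash
python3 -m creep '[[5,20,0,0,0,2,240],[10,42,0,0,0,3.4,240],[12,50,0,0,0,0,240],[12,50,0,0,0,0,240],[12,50,0,0,0,0,240]]';python3 -m creep '[[12,50,0,0,0,0,240],[10,45,0,0,0,0,240],[6,26,0,0,0,0,240],[0,0,0,0,0,0,240],[0,0,0,0,0,0,240]]'
python3 - <<'E'
from workcell import bot
from h import *
o=bot.get_obs();print(o['tcp_pos'],np.degrees(2*np.arctan2(o['eef_rot'][1],o['eef_rot'][0])),o['ft_force'])
for n in('side','top'):
    c=bot.capture(n);pickle.dump(c,open(f'pics/{n}7.pkl','wb'))
b=load('side7')['color'][120:270,230:380]
cv2.imwrite('pics/c7.png',cv2.resize(b,(600,600),interpolation=2)[:,:,::-1])
E
```

```text
clock: 15.72
tcp_pos: [0.499, -0.0902, 0.2632]
eef_rot: [0.739, 0.674, -0.0, -0.0]
ft_force: [0.2, -1.1, -0.8]
gripper_width: 0.0158
clock: 16.35
tcp_pos: [0.5266, 0.0276, 0.2633]
eef_rot: [0.74, 0.673, -0.001, -0.0]
ft_force: [-0.1, -0.6, -1.7]
gripper_width: 0.0155
[0.52657293 0.02761303 0.26331453] 84.58926427205616 [-0.12462815 -0.62831476 -1.6786226 ]
```

View pics/c7.png

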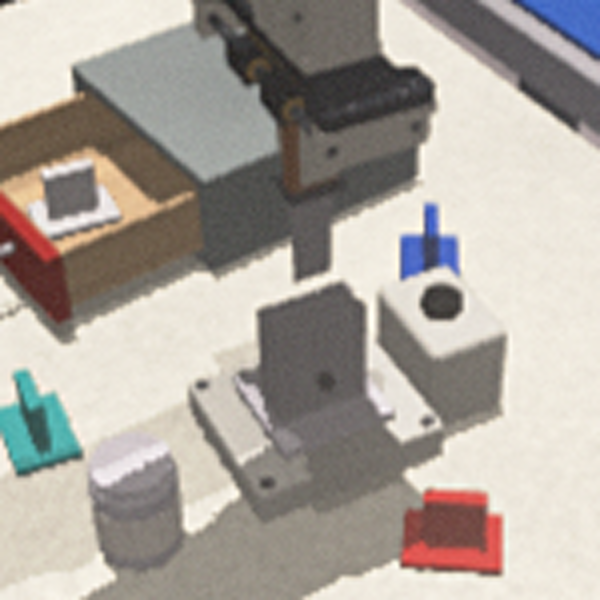

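The gauge hangs over the lane, with the tip at crop (311,275) and the plates below it. I'll measure the blade against the lane in the same camera.

```bash
python3 - <<'E'
from workcell import bot
from h import *
o=bot.get_obs();tcp=np.array([.5266,.0276,.2633])*1000
a=np.radians(-5.4);ex=np.array([np.cos(a),np.sin(a)]);ey=np.array([-np.sin(a),np.cos(a)])
def loc(P,c): 
    d=P[:,:2]*1000-c;return d@ex,d@ey
c=load('side7');P=cloud(c);x,y,Z=[P[...,i] for i in range(3)]
L0=np.array([527.8,30.])
m=(abs(x-.528)<.04)&(abs(y-.028)<.03)&(Z>.135)&(Z<.222)
X,Y=loc(P[m],L0);z=P[m][:,2]*1000
for lo in range(135,225,8):
    k=(z>=lo)&(z<lo+8)
    if k.sum()>3:print(lo,k.sum(),'x',np.percentile(X[k],[0,3,97,100]).round(1),'y med',np.median(Y[k]).round(2),'meanz',z[k].mean().round(1))
c=load('side4');P=cloud(c);x,y,Z=[P[...,i] for i in range(3)]
m=(abs(x-.528)<.05)&(abs(y-.028)<.04)&(Z>.112)&(Z<.132)
X,Y=loc(P[m],L0);z=P[m][:,2]*1000
print('plates x',np.percentile(X,[0,2,98,100]).round(1))
k=(abs(X)<28)
for lo in np.arange(-24,26,1.5):
    q=k&(Y>=lo)&(Y<lo+1.5)
    if q.sum():print(lo,q.sum(),z[q].mean().round(1),z[q].min().round(1))
E
```

```text
151 10 x [-12.  -11.3  11.3  12.1] y med -3.68 meanz 157.4
159 19 x [-13.1 -12.8  12.9  13. ] y med -3.42 meanz 162.8
167 23 x [-13.5 -12.8  11.9  12.7] y med -3.78 meanz 170.8
175 24 x [-13.5 -13.4  12.2  12.6] y med -3.84 meanz 179.3
183 20 x [-13.6 -13.3  12.9  12.9] y med -4.34 meanz 187.1
191 24 x [-13.  -12.8  12.3  12.3] y med -5.0 meanz 194.8
199 22 x [-13.9 -12.8  12.1  12.4] y med -5.23 meanz 202.9
207 23 x [-13.9 -13.3  12.1  12.1] y med -5.6 meanz 210.6
215 24 x [-13.8 -13.7  11.5  12.1] y med -5.76 meanz 218.4
plates x [-35.2 -34.8  33.7  35.7]
-18.0 25 118.6 112.1
-16.5 37 120.5 112.4
-15.0 12 122.5 113.2
-13.5 4 124.3 122.7
-12.0 10 125.1 121.8
-10.5 10 125.4 123.7
-9.0 7 126.0 124.9
-7.5 4 124.6 123.4
-6.0 3 125.1 124.5
-4.5 5 123.9 123.1
0.0 3 122.6 121.2
1.5 15 122.0 118.7
3.0 18 122.2 117.4
4.5 14 123.7 119.5
6.0 10 125.7 122.8
7.5 3 125.8 124.4
9.0 7 125.3 123.1
10.5 6 125.1 124.0
12.0 8 125.0 121.7
13.5 7 125.1 123.2
15.0 7 125.3 123.9
16.5 3 124.5 124.0
```

```bash
python3 -m creep '[[0,2,-10,0,0,0,240],[0,0,-15,0,0,0,240],[0,0,-10,0,0,0,240],[0,0,-4,0,0,0,240],[0,0,0,0,0,0,240]]'; python3 -m creep '[[0,0,0,0,0,0,240],[0,0,0,0,0,0,240]]'
python3 - <<'E'
from workcell import bot
from h import *
o=bot.get_obs();print(o['tcp_pos'],o['ft_force'])
for n in('side','top'):
    c=bot.capture(n);pickle.dump(c,open(f'pics/{n}8.pkl','wb'))
cv2.imwrite('pics/c8.png',np.hstack([cv2.resize(load('side8')['color'][165:245,270:350],(400,400),interpolation=2),cv2.resize(load('top8')['color'][170:250,262:342],(400,400),interpolation=2)])[:,:,::-1])
E
```

```text
clock: 17.08
tcp_pos: [0.527, 0.0296, 0.2244]
eef_rot: [0.74, 0.673, -0.0, -0.0]
ft_force: [0.1, 1.6, -1.4]
gripper_width: 0.0156
clock: 17.32
tcp_pos: [0.5274, 0.0297, 0.2251]
eef_rot: [0.74, 0.673, 0.0, 0.0]
ft_force: [1.1, -0.0, -1.3]
gripper_width: 0.0158
[0.52739966 0.02970355 0.22511704] [ 1.12185193 -0.04964775 -1.32862995]
```

View pics/c8.png

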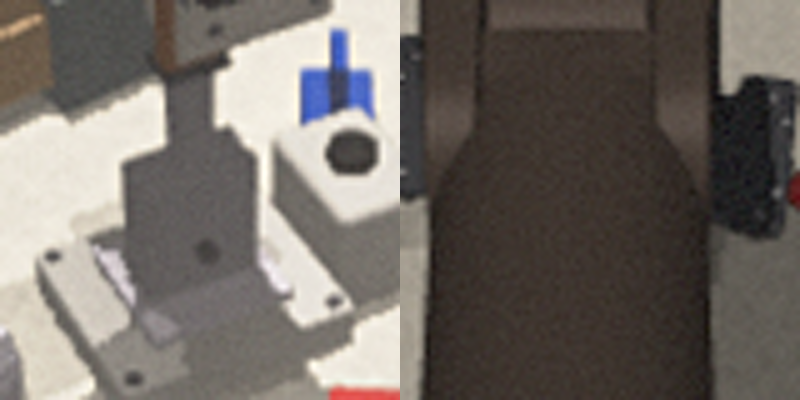

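The blade runs behind the near plate at crop (190,150). The tip is about 9 mm into the mouth with no vertical force, so I'll continue slowly.

```bash
python3 -m creep '[[0,0,-3,0,0,0,240],[0,0,-3,0,0,0,240],[0,0,-3,0,0,0,240],[0,0,-3,0,0,0,240],[0,0,0,0,0,0,240]]'; python3 -m creep '[[0,0,-2,0,0,0,240],[0,0,-2,0,0,0,240],[0,0,0,0,0,0,240],[0,0,0,0,0,0,240]]'
```

```text
clock: 18.05
tcp_pos: [0.527, 0.0297, 0.2124]
eef_rot: [0.74, 0.673, -0.0, -0.0]
ft_force: [0.6, 0.3, -1.1]
gripper_width: 0.0155
clock: 18.55
tcp_pos: [0.5272, 0.0297, 0.2088]
eef_rot: [0.74, 0.673, 0.0, 0.0]
ft_force: [-0.0, -0.4, -2.1]
gripper_width: 0.0162
```

```bash
python3 -m creep '[[0,0,-1,0,0,0,240],[0,0,-1,0,0,0,240],[0,0,-1,0,0,0,240],[0,0,-1,0,0,0,240],[0,0,-1,0,0,0,240]]'; python3 -m creep '[[0,0,-1,0,0,0,240],[0,0,-1,0,0,0,240],[0,0,-1,0,0,0,240],[0,0,-1,0,0,0,240],[0,0,-1,0,0,0,240]]'
```

```text
clock: 19.18
tcp_pos: [0.5271, 0.0297, 0.2037]
eef_rot: [0.74, 0.673, 0.0, -0.0]
ft_force: [0.6, 0.7, -1.4]
gripper_width: 0.0159
clock: 19.8
tcp_pos: [0.5273, 0.0297, 0.1988]
eef_rot: [0.74, 0.673, 0.0, 0.0]
ft_force: [-0.5, -0.6, 1.0]
gripper_width: 0.0158
```

```bash
python3 -m creep '[[0,0,-1,0,0,0,240],[0,0,-1,0,0,0,240],[0,0,-1,0,0,0,240]]'; python3 -m creep '[[0,0,-1,0,0,0,240],[0,0,-1,0,0,0,240]]';python3 -m creep '[[0,0,-1,0,0,0,240],[0,0,-1,0,0,0,240]]'
```

```text
clock: 20.18
tcp_pos: [0.5274, 0.0297, 0.1959]
eef_rot: [0.74, 0.673, 0.0, 0.0]
ft_force: [0.2, 0.4, 4.1]
gripper_width: 0.0156
clock: 20.42
tcp_pos: [0.5274, 0.0297, 0.1939]
eef_rot: [0.74, 0.673, 0.0, 0.0]
ft_force: [-0.1, 0.1, 5.1]
gripper_width: 0.0157
clock: 20.68
tcp_pos: [0.5276, 0.0297, 0.1921]
eef_rot: [0.74, 0.673, 0.0, 0.0]
ft_force: [-1.1, -0.1, 7.7]
gripper_width: 0.0161
```

```bash
python3 -m creep '[[0,0,-1,0,0,0,240]]'; python3 -m creep '[[0,0,-0.5,0,0,0,240]]'; for i in 1 2 3 4; do python3 -m creep '[[0,0,0,0,0,0,240]]' | grep -E "tcp|ft"; done; python3 - <<'E'
from workcell import bot
from h import *
for n in('side','top'):
    c=bot.capture(n);pickle.dump(c,open(f'pics/{n}9.pkl','wb'))
cv2.imwrite('pics/c9.png',np.hstack([cv2.resize(load('side9')['color'][165:245,270:350],(400,400),interpolation=2),cv2.resize(load('side9')['color'][130:210,200:280],(400,400),interpolation=2)])[:,:,::-1])
E
```

```text
clock: 20.8
tcp_pos: [0.5276, 0.0297, 0.1912]
eef_rot: [0.74, 0.673, 0.0, 0.0]
ft_force: [-0.6, 0.4, 8.3]
gripper_width: 0.0157
clock: 20.92
tcp_pos: [0.5276, 0.0297, 0.1907]
eef_rot: [0.74, 0.673, 0.001, 0.0]
ft_force: [-0.9, 0.7, 9.5]
gripper_width: 0.0159
tcp_pos: [0.5276, 0.0297, 0.1907]
ft_force: [-0.0, 0.0, 7.4]
tcp_pos: [0.5276, 0.0298, 0.1907]
ft_force: [-0.4, 0.6, 6.7]
tcp_pos: [0.5276, 0.0297, 0.1907]
ft_force: [-1.1, -0.2, 6.4]
tcp_pos: [0.5276, 0.0297, 0.1907]
ft_force: [-0.2, 0.3, 7.7]
```

View pics/c9.png

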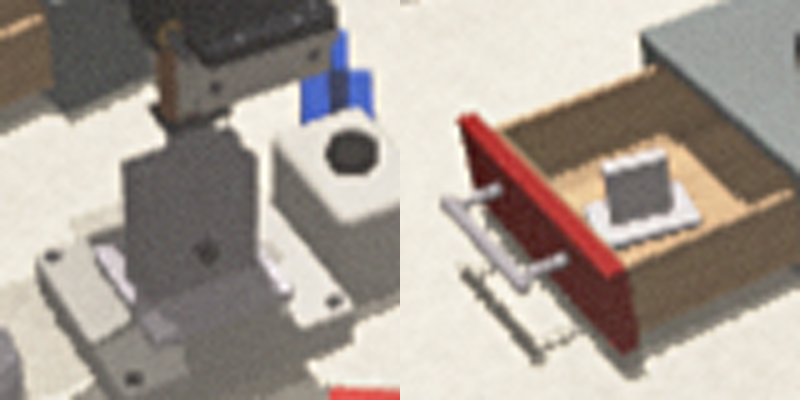

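The cover is upright in the drawer and the gauge is in the lane. Drag was about 10.4 N while moving (baseline -1.4 N) and relaxed to about 8.5 N at rest. One small slow advance should bring both close to 10 N.

```bash
python3 -m creep '[[0,0,-0.4,0,0,0,240]]'|grep -E "tcp|ft"; python3 -m creep '[[0,0,-0.4,0,0,0,240]]'|grep -E "tcp|ft"; for i in 1 2 3 4 5 6; do python3 -m creep '[[0,0,0,0,0,0,240]]' | grep -E "tcp|ft"; done
```

```text
tcp_pos: [0.5277, 0.0298, 0.1904]
ft_force: [-0.0, -0.2, 8.7]
tcp_pos: [0.5277, 0.0298, 0.1901]
ft_force: [-0.4, 0.3, 8.6]
tcp_pos: [0.5277, 0.0297, 0.1901]
ft_force: [-0.4, 0.5, 8.0]
tcp_pos: [0.5277, 0.0297, 0.19]
ft_force: [0.0, 0.4, 8.1]
tcp_pos: [0.5277, 0.0297, 0.19]
ft_force: [0.6, -0.3, 8.7]
tcp_pos: [0.5277, 0.0298, 0.19]
ft_force: [0.1, 0.0, 7.7]
tcp_pos: [0.5277, 0.0298, 0.19]
ft_force: [-0.8, 0.2, 8.3]
tcp_pos: [0.5277, 0.0297, 0.19]
ft_force: [-0.1, 0.2, 8.9]
```

The steady push is 8.3 + 1.4 ≈ 9.7 N. I'll do one last check of the bystanders and then hand in.

```bash
python3 - <<'E'
from workcell import bot
from h import *
c=bot.capture('side');cv2.imwrite('pics/side10.png',c['color'][:,:,::-1])
P=cloud(c);P0=cloud(load('side0'))
for nm,b in dict(tin=(.375,.01,.08),bowl=(.68,-.2,.045),red=None or (.53,-.09,.03)).items():
    f=lambda Q:np.nanmean(Q[(abs(Q[...,0]-b[0])<.07)&(abs(Q[...,1]-b[1])<.06)&(Q[...,2]>.012)&(Q[...,2]<.09)],0).round(3)
    print(nm,f(P0),f(P))
k=(P[...,0]<.5)&(P[...,0]>.35)&(P[...,1]>.2)&(P[...,1]<.5)&(abs(P[...,2]-.082)<.003);print('front',comp(P,k)[0])
E
```

```text
tin [ 0.366 -0.005  0.061] [ 0.366 -0.005  0.061]
bowl [ 0.73  -0.217  0.04 ] [ 0.73  -0.218  0.04 ]
red [ 0.543 -0.077  0.03 ] [ 0.544 -0.076  0.03 ]
front [411.7 335.1]
```

View pics/side10.png

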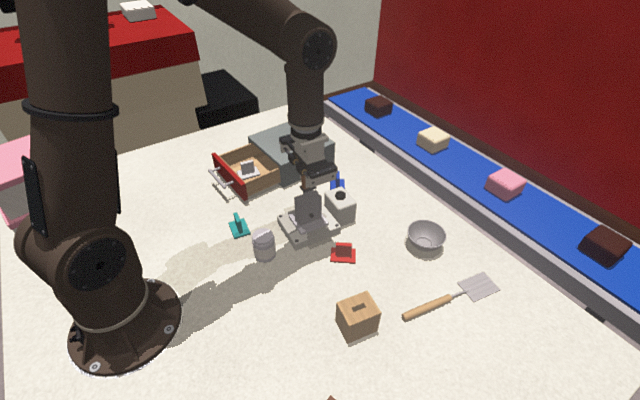

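Everything is in place: cover in the drawer at (247,170), gauge in the lane at (307,190), empty stand at (357,315), and the bystanders not moved.

```bash
python3 -c "
from workcell import bot
bot.close_job();o=bot.get_obs();print(o['clock'],o['tcp_pos'],o['ft_force'],o['gripper_width'])"
```

```text
the job is handed in; nothing more can be done
the job is handed in; nothing more can be done
```

The job is done and handed in at about 23 s. I set the white cover down on the drawer floor, touching it down at up to about 13 N before letting go. I then drew the gauge from its stand and slid it into the lane in slow steps, and I am still gripping it by the handle at 40 N.

**Push:** The last drag readings average 8.3 N at rest. Adding the 1.4 N baseline gives about 9.7 N, with the tip roughly 44 mm below the mouth. Single force readings scatter by about 1 N. The drag grew about 1.0 N per mm, slightly above the 0.6 to 0.9 stated, so the force on the plates could be a little under 10 N.

**Scene:** The last picture shows the cover upright in the drawer. The drawer front, tin, bowl and red cover measured where they were within about 1 mm. The spatula, blue cover and turquoise cover I checked only by eye.

**Cameras:** The two cameras disagreed by 2 to 4 mm. I corrected this from the arm's own position when it released the cover.

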